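Lock the levelling screw of a weld fixture with its jam nut

ROBOT

A 6-joint arm with a two-finger parallel gripper is mounted at the origin on the work surface. World frame = base frame: x ahead of the robot, y to its left, z up, the work surface at z = 0. Lengths are in m, angles in degrees, forces in N, time in s.
With the tool pointing down it reaches from about 0.325 to 0.85 m from the base axis. Payload 4.4 kg.
Tool frame: the origin (TCP) lies midway between the tips of the shut fingers; the grasp point (between the pads) lies 19 mm behind it; z points along the fingers, y is the line along which they close (so a half turn about z gives the same grasp; the last joint's range is limited). The gripper opens to 94 mm and grips with 3 to 60 N. Pads are 16 mm wide; open, the fingers measure 119 mm over their backs; the gripper's body (75 mm by 177 mm) begins 78 mm behind the grasp point.
Start: joints at [-75.315, 11.837, 88.321, -0, 79.842, -8.623], TCP at [0.227, -0.528, 0.205] pointing down, gripper open.
Joint ranges: [-156.59, 156.59], [-49.26, 127.26], [12.9, 141.05], [-63.56, 243.56], [4.71, 150.69], [-161.64, 161.64]. Speed limits (degrees/s): [159.86, 159.86, 180, 180, 180, 180].

INTERFACE

Orientations are given as [roll, pitch, yaw] about the fixed x, y, z axes, in that order (R = Rz(yaw) Ry(pitch) Rx(roll)).
In Python, from rig import robot gives the robot as it stands. Calls block until the motion is done:
- robot.move_to(position, orientation): joint-space move of the TCP to a pose.
- robot.move_straight(position, frame=None, max_speed=0.15): straight line of the TCP; frame=None keeps the orientation; max_speed is the mean speed in m/s.
- robot.goto_joints(angles): joint-space move.
- robot.move_gripper(opening, strength=None): finger opening in m; strength is the grip in N (None keeps the last); returns when the fingers have stopped.
- robot.dwell(seconds).
- robot.ik(position, orientation): joint angles nearest the present ones, or None.
- robot.snapshot(name): name is "side" or "top"; returns the picture (400x640x3 uint8, red, green, blue); there is no depth.
- robot.camera_model(name): a dict with "K" (3x3 intrinsics, pixels), "k1" (the pictures are not rectified: a ray, as slopes to the right and down, at radius r is drawn at 1 + k1 r^2 times it, then the intrinsics apply), "T" (4x4, takes a point from camera to world coordinates). Camera axes: x right, y down, z forward; pixel columns grow to the right and rows downward; lengths in m; the calibration is good to about 2 mm. A picture is of the moment at which its call begins. camera_model takes no time and is no camera call.
A pose or a line that the arm cannot do raises robot.Unreachable and nothing moves.
- robot.close_job(): hands the job in; it is judged then, once.
Readings, each from a call of its own:
- robot.read_time_s(): time.
- robot.read_qpos(): joint angles.
- robot.read_qvel(): joint speeds.
- robot.read_joint_efforts(): joint torques, N m.
- robot.read_tcp_pos(): TCP position.
- robot.read_ee_rot(): TCP orientation.
- robot.read_wrist_force(): force on the tool from outside, world axes, zero at the start.
- robot.read_moment(): the same for the moment, N m.
- robot.read_width(): finger opening in m.
- robot.read_gripper_force(): force on a finger pad.
Only numpy, scipy, OpenCV 4.12 (cv2) and the standard library are available. Lean on these libraries where they do the work, as an engineer would, in place of code of your own. Each camera call takes 0.05 s, during which the arm holds its last target. There are 200 camera calls.

TASK

The front levelling screw of the grey fixture plate is set and has to be locked. Drop the square holding key that fits fully down over the screw's square head, with its handle lying along the right-hand side of the screw on the far side of the upright stop pin, so that the pin keeps the screw from turning, and let go of it; then swing the jam nut's lever clockwise (seen from above) until the nut seats and pull it up to about 1.35 N m (some 12 N at the lever's grip; not under 1.1, never over 1.8 N m). The screw must keep its setting, the key stays on the screw, and the other things on the bench are left alone.

Things in the scene. Friction and masses are not known exactly. Their poses are not given: they have to be found in the camera images.
- plate: Grey fixture plate, 230 x 260 x 25 mm, top at 47 mm height, fixed on three feet. Origin: on the axis of the front levelling screw at bench height; x away from the robot, y left, z up (yaw within 0.25 rad). It reaches x -60..170, y -130..130 mm. At its back (x 140) two locked feet (77 mm high) and a block with a stud (97 mm high)
- screw_seat (a point): Middle of the flat round shoulder (44 mm across, 95 mm above the bench) of the front levelling screw, on its axis; axes parallel to the plate's while joint screw is 0. On the shoulder stands the 24 x 24 mm square head, 18 mm high, sides parallel to the plate's, topped by an 8 mm high cone nose (12 mm across at its top, 121 mm above the bench)
- screw (a joint): Angle of the levelling screw, clockwise from above positive; 0 at its setting, to be kept within 0.3 rad. It is merely stiff (0.5 N m friction): the free-running nut leaves it, but tightening the seated nut turns it unless the key holds it against the pin; with the key it gives 0.1 to 0.2 rad at most
- pin_top (a point): Top centre of the upright stop pin, 12 mm across, that stands on the plate to the right of the screw, at plate x -16.5, y -90 mm, top at 120 mm height. Beside it, under the handle's place, stands a rest block (plate x -7..23, y -104..-92 mm, top at 94.5 mm) that carries the seated key's handle
- tail_rest (a point): Where the middle of the key handle's end (point key_tail) belongs when the key is on: plate x 0, y -115 mm, height 95 mm. The handle then lies along the plate's -y, just beyond the pin (1.5 mm gap)
- key: The holding key that fits: flat steel, 16 mm thick, lying on the bench, 0.33 to 0.55 kg. Square head 50 x 50 mm with a through hole 25.6 x 25.6 mm, and a straight handle 18 mm wide along its own +x, from x 25 to 115 mm. Origin: hole's centre at the underside; z up. Seated, its underside is at 95 mm height. Grip it across the handle, best 45 mm from the hole's centre
- key_tail (a point): Middle of the end of the key's handle at the underside, 115 mm from the hole's centre
- lever_grip (a point): Top centre of the upright black round grip, 16 mm across, reaching from 55 to 130 mm height, at the end of the jam nut's lever, 115 mm from the screw's axis, on the screw's left side (+y). It runs free clockwise for 0.6 to 1.3 rad (under 1 N at the grip), then seats; where is not known beforehand (the lever then points 0.9 to 1.8 rad counter-clockwise of the plate's x)
- nut (a joint): How far the seated nut is pulled up, rad: 0 while loose. Once seated the nut stands still up to 0.9 N m (7.8 N at the grip), then yields: torque = 0.9 + 40 x this N m; it stays where it is left. Over 0.0225 (1.8 N m, 15.6 N at the grip) the thread is damaged. The movement is smaller than the reading's noise: feel the force
- small_key: A similar but smaller key, head 36 mm, square hole 16 mm, handle end at 105 mm: it does not fit. Origin: hole's centre at the underside. Leave alone
- hammer: Hammer lying on the left side of the bench, 260 mm long; origin under its middle. Leave alone
- square_block: Dark steel L-shaped block, 70 x 80 x 30 mm, to the left of the plate. Leave alone
- bolt: Steel bolt standing on its hexagon head, 30 mm across, 57 mm high, in front of the plate's right corner. Leave alone. (Behind the plate stand heavy fixed things: a tube, a jar, a bottle, up to 170 mm high)
Not all that is in view belongs to the job. What is shaped like the key but yellow is not meant.

How it is judged (in metres and radians):
On the way, in this order (a step that is already met when the one before it is completed fails the run):
1. the key lies fully down on the screw's shoulder, its handle beside the pin, let go (horizontal distance between key and screw_seat below 0.004 m and z of key in the frame of screw_seat below 0.004 m and angle between key's own z axis and vertical below 0.12 rad and horizontal distance between key_tail and tail_rest below 0.022 m and contact force between the fingers and key below 0.5 N), for 0.2 s.
2. the jam nut is seated and pulled up, key still on (horizontal distance between key and screw_seat below 0.004 m and z of key in the frame of screw_seat below 0.004 m and angle between key's own z axis and vertical below 0.12 rad and horizontal distance between key_tail and tail_rest below 0.022 m and value of joint nut above 0.005 rad), for 0.1 s.
At the end, for the whole second after the job is handed in: Key let go, at rest on the screw's shoulder (within 4 mm of axis and shoulder, tilt under 0.12 rad), handle's end within 22 mm of its place beside the pin; nut pulled up by 0.005 to 0.0225 rad (1.1 to 1.8 N m); screw within 0.3 rad of its setting (all of step 2 and contact force between the fingers and key below 0.5 N and linear speed of key below 0.02 m/s and value of joint screw between -0.3 and 0.3 rad and value of joint nut below 0.0225 rad); the robot touches nothing.
It fails at once if the screw turned more than 0.3 rad from its setting (value of joint screw above 0.3 rad or value of joint screw below -0.3 rad).
It fails at once if the nut was overtightened (more than 0.0225 rad, 1.8 N m) (value of joint nut above 0.0225 rad).
It fails at once if another thing on the bench was moved by more than 30 mm (distance of any of small_key, hammer, square_block, bolt from where it was at the start of the episode above 0.03 m).
It also fails if it takes over 67 s, if anything falls off the work surface, if the arm or the gripper's body presses on something with over 40 N, if the wrist force passes 120 N, or if a joint passes its speed limit or range.

## Working session

There is one attempt and no reset: what is moved stays moved. The work goes in short steps, each a Python script; the robot and the scene stay as the last script left them, time stands still between calls to the robot, and variables do not carry over. Pictures are saved under pics/ and viewed, at most 10 in all, crops included, and the job is handed in when it is done.

```bash
ls; mkdir -p pics; python3 - <<'E'
from rig import robot
import cv2,numpy as np
for n in("top","side"):
    im=robot.snapshot(n); cv2.imwrite(f"pics/{n}0.png",cv2.cvtColor(im,cv2.COLOR_RGB2BGR))
    c=robot.camera_model(n); print(n,np.round(c["K"],1).tolist(),c["k1"],np.round(c["T"],3).tolist())
print(robot.read_time_s(),robot.read_ee_rot(),robot.read_wrist_force())
E
```

```text
pics
top [[375.6, 0.0, 313.2], [0.0, 375.6, 195.0], [0.0, 0.0, 1.0]] -0.09148876903186212 [[0.021, -0.988, 0.15, 0.33], [-0.999, -0.016, 0.03, -0.002], [-0.027, -0.151, -0.988, 1.086], [0.0, 0.0, 0.0, 1.0]]
side [[508.1, 0.0, 321.9], [0.0, 508.1, 193.6], [0.0, 0.0, 1.0]] -0.08155245732345272 [[-0.767, -0.461, 0.446, -0.065], [-0.642, 0.545, -0.54, 0.665], [0.006, -0.701, -0.714, 0.966], [0.0, 0.0, 0.0, 1.0]]
0.1 [-1.79884271e+02 -1.70226799e-02  2.33080703e+01] [ 0.28771534 -0.02556295 -0.18275994]
```

View pics/top0.png

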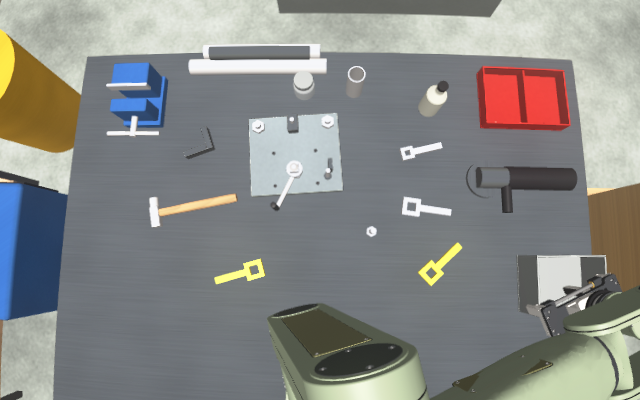

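View pics/side0.png

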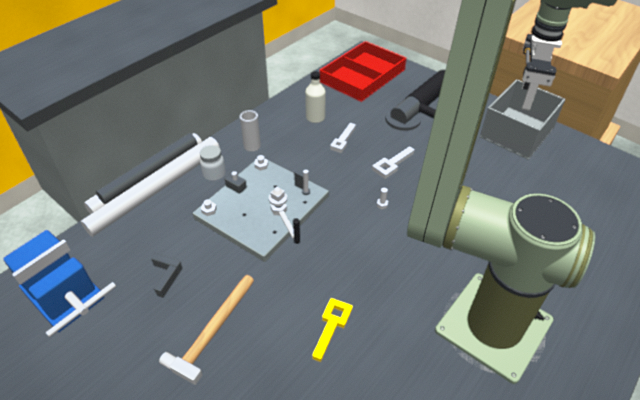

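```bash
cat > h.py <<'E'
from rig import robot
import cv2,numpy as np
def dist(c): return np.array([c["k1"],0,0,0,0.])
def w2p(n,P):
    c=robot.camera_model(n);T=np.array(c["T"]);R=T[:3,:3].T
    return cv2.projectPoints(np.array(P,float).reshape(-1,1,3),cv2.Rodrigues(R)[0],-R@T[:3,3],np.array(c["K"]),dist(c))[0].reshape(-1,2)
def p2w(n,uv,z):
    c=robot.camera_model(n);T=np.array(c["T"])
    p=cv2.undistortPoints(np.array(uv,float).reshape(-1,1,2),np.array(c["K"]),dist(c)).reshape(-1,2)
    d=np.c_[p,np.ones(len(p))]@T[:3,:3].T
    return T[:3,3]+d*((z-T[2,3])/d[:,2])[:,None]
def crop(n,out,u0,v0,u1,v1,s,im=None):
    im=robot.snapshot(n) if im is None else im
    cv2.imwrite(out,cv2.cvtColor(cv2.resize(im[v0:v1,u0:u1],None,fx=s,fy=s,interpolation=cv2.INTER_CUBIC),cv2.COLOR_RGB2BGR)); return im
E
python3 - <<'E'
import cv2
for n,b,s in(("top",(240,100,460,250),3.6),("side",(190,110,430,280),3.3)):
    im=cv2.imread(f"pics/{n}0.png")[b[1]:b[3],b[0]:b[2]]
    cv2.imwrite(f"pics/{n}1.png",cv2.resize(im,None,fx=s,fy=s,interpolation=cv2.INTER_CUBIC))
E
```

```text
(no output)
```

View pics/top1.png

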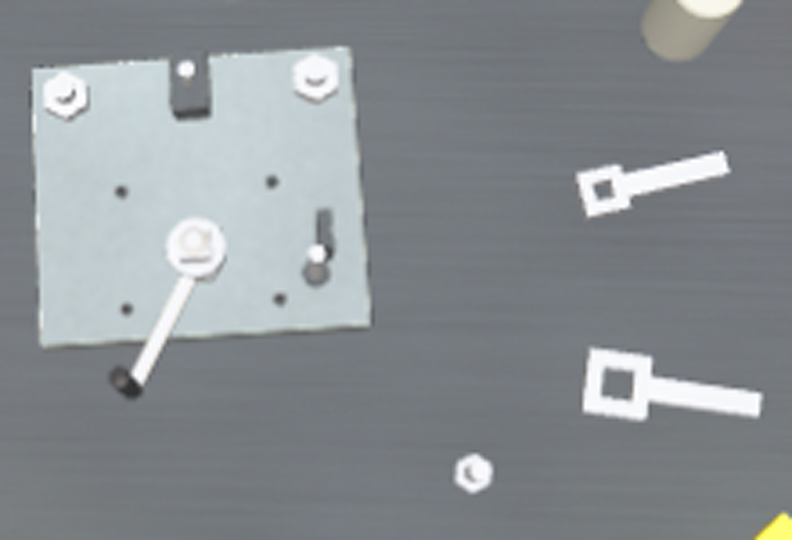

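View pics/side1.png

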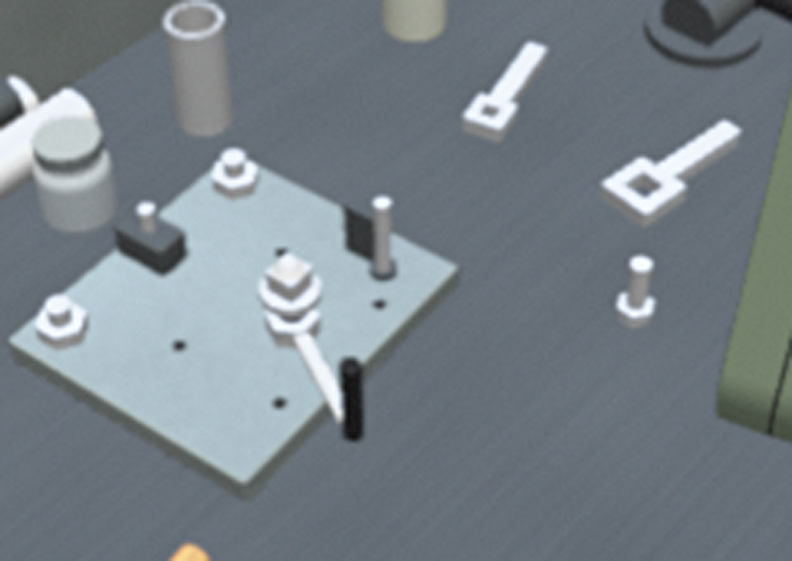

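Candidates: grey key at top px (408..450, 207..212), with a 50 mm-class head; grey smaller key at (408..441, 152..147); two yellow ones at (240,272) and (440,264). The front grey one has the larger head and longer handle, so it is the one meant. The lever points from the screw (294,168) to its grip (275,206); the pin top is at about (328,170).

```bash
cat >> h.py <<'E'
from scipy.optimize import least_squares,minimize
from scipy.spatial.transform import Rotation as Ro
KP=[[-25,-25],[25,-25],[25,-9],[115,-9],[115,9],[25,9],[25,25],[-25,25]]
def boxes(s=1.,hh=25,tail=115,t=16):
    b=lambda x0,x1,y0,y1:np.array([[x,y,z] for x in(x0,x1) for y in(y0,y1) for z in(0,t)])/1000.
    return [b(-hh,hh,-hh,hh),b(hh-1,tail,-9,9)]
def sil(n,x,y,z,yaw,roi,S=6,**k):
    u0,v0,u1,v1=roi;m=np.zeros(((v1-v0)*S,(u1-u0)*S),np.uint8);R=Ro.from_euler('z',yaw).as_matrix()
    for b in boxes(**k):
        p=(w2p(n,b@R.T+[x,y,z])+.5-[u0,v0])*S-.5
        cv2.fillConvexPoly(m,np.round(cv2.convexHull(p.astype(np.float32))*16).astype(np.int32),255,shift=4)
    return cv2.resize(m,(u1-u0,v1-v0),interpolation=cv2.INTER_AREA)/255.
E
cat > f1.py <<'E'
from h import *
I={n:cv2.cvtColor(cv2.imread(f"pics/{n}0.png"),cv2.COLOR_BGR2RGB) for n in("top","side")}
T=lambda u,v:[240-.36+u/3.6,100-.36+v/3.6]
S=lambda u,v:[190-.35+u/3.3,110-.35+v/3.3]
obs=[("top",T(32,70),(170,130,47)),("top",T(350,47),(170,-130,47)),
("side",S(12,342),(170,130,47)),("side",S(245,484),(-60,130,47)),("side",S(458,267),(-60,-130,47)),
("top",T(318,253),(-16.5,-90,120)),("side",S(381,201),(-16.5,-90,120)),
("top",T(196,243),(0,0,121)),("side",S(291,257),(0,0,121)),("top",T(195,247),(0,0,95)),("side",S(290,294),(0,0,95))]
def r(p):
    R=Ro.from_euler('z',p[2]).as_matrix()
    return np.concatenate([w2p(n,[R@(np.array(q)/1000)+[p[0],p[1],0]])[0]-uv for n,uv,q in obs])
s=least_squares(r,[.55,.07,0.],loss='soft_l1');print("plate",s.x);print(np.round(r(s.x).reshape(-1,2),1).tolist())
g=least_squares(lambda p:np.concatenate([w2p("top",[[p[0],p[1],.13]])[0]-T(122,377),w2p("side",[[p[0],p[1],.13]])[0]-S(350,364)]),[.45,.1])
d=g.x-s.x[:2];print("grip",g.x,"res",g.fun,"r",np.hypot(*d),"ang",np.arctan2(d[1],d[0])-s.x[2])
P0=p2w("top",[T(618,384)],.016)[0];P1=p2w("top",[T(760,404)],.016)[0];print(P0,P1,np.linalg.norm(P1-P0))
roi={"top":(398,192,460,226),"side":(368,142,420,182)}
def white(n):
    u0,v0,u1,v1=roi[n];g=I[n][v0:v1,u0:u1].min(2).astype(float);bg=np.median(g)
    m=(g-bg)/(np.percentile(g,98)-bg);return np.clip(m,0,1)
M={n:white(n) for n in roi}
def cost(p,ns=("top","side")):
    c=0
    for n in ns:
        s_=sil(n,p[0],p[1],0,p[2],roi[n]); w=1-.0*s_
        # ignore the hole's middle
        h=w2p(n,[[p[0],p[1],.016]])[0]-roi[n][:2];yy,xx=np.mgrid[:s_.shape[0],:s_.shape[1]]
        w=(np.hypot(xx-h[0],yy-h[1])>7)
        c+=(w*(np.clip(1.4*M[n],0,1)-s_)**2).sum()
    return c
x0=[P0[0],P0[1],np.arctan2(*(P1-P0)[[1,0]])]
for ns in(("top",),("side",),("top","side")):
    o=minimize(cost,x0,(ns,),method="Nelder-Mead",options=dict(initial_simplex=np.array([x0]+[np.array(x0)+e for e in np.diag([.004,.004,.05])]),xatol=1e-4));print(ns,o.x,o.fun)
E
python3 f1.py
```

```text
plate [0.55231193 0.0819611  0.08428463]
[[-0.7, -0.4], [-0.1, -0.5], [-1.3, -0.6], [0.4, -0.1], [0.9, -0.6], [-0.2, 0.4], [0.8, 0.4], [-0.8, -0.7], [-0.3, 1.6], [0.2, 0.3], [0.6, -1.9]]
grip [0.44976632 0.1306014 ] res [-0.50681616 -0.09245416  0.32619164 -0.37223517] r 0.11349660832287843 ang 2.614407743038014
[ 0.46479361 -0.25088824  0.016     ] [ 0.4504893  -0.36478254  0.016     ] 0.11478904013026568
('top',) [ 0.46597933 -0.25205334 -1.7024524 ] 4.4949530744888735
('side',) [ 0.46741885 -0.2552828  -1.68586174] 43.9153027866801
('top', 'side') [ 0.46622308 -0.25223066 -1.69819466] 65.34060050083868
```

```bash
cat > g.py <<'E'
from h import *
k=np.array([.4660,-.2521]);a=-1.7024;g=k+.045*np.array([np.cos(a),np.sin(a)])
deg=np.degrees(a)
for y in(deg,deg+180):
    for pos in([*g,.13],[.53,.03,.2]): print(y,robot.ik(pos,[180,0,y]))
E
cat > g2.py <<'E'
from g import *
import sys
y=deg+180
print(robot.read_time_s()); robot.move_gripper(.05)
robot.move_to([*g,.08],[180,0,y]);print(robot.read_time_s())
robot.move_straight([*g,.003],max_speed=.1);print(robot.read_wrist_force())
robot.move_gripper(0.0,30);print("w",robot.read_width(),robot.read_gripper_force())
robot.move_straight([*g,.17]);robot.dwell(.2);print(robot.read_time_s(),robot.read_wrist_force(),robot.read_moment(),robot.read_width())
E
python3 g2.py
```

```text
-97.54033504307134 [-4.18765746e+01  1.27743318e+01  9.66124016e+01 -2.54444375e-14
  7.06132666e+01  1.45663760e+02]
-97.54033504307134 None
82.45966495692866 [-41.87657465  12.7743318   96.61240158   0.          70.61326662
 -34.3362396 ]
82.45966495692866 [-6.10545865e+00  6.73544400e+00  9.48752927e+01 -2.54444375e-14
  7.83892633e+01  1.43487639e+00]
0.1
2.2417
[ 0.87478025 -0.15209001  0.40392818]
w 0.01778977443212329 30.00086098909378
5.225 [-0.49074817 -0.46307243 -3.42936933] [-0.09621365 -0.07688059  0.01562093] 0.01779962605712622
```

```bash
python3 - <<'E'
from h import *
P=np.array([.5523,.0820]);py=.0843
yk=py-np.pi/2;ty=np.degrees(yk)+180
t=P+.045*np.array([np.cos(yk),np.sin(yk)]);print(t,ty)
robot.move_to([*t,.145],[180,0,ty]);robot.dwell(.3)
print(robot.read_time_s(),robot.read_tcp_pos(),robot.read_ee_rot(),robot.read_wrist_force())
a=crop("side","pics/s2.png",240,150,330,230,1);np.save("s2",robot.snapshot("side"));np.save("t2",robot.snapshot("top"))
s=np.load("s2.npy");t=np.load("t2.npy")
c1=cv2.resize(s[150:240,225:325],None,fx=5.6,fy=5.6,interpolation=cv2.INTER_CUBIC)
c2=cv2.resize(t[130:220,255:305],None,fx=4.4,fy=5.6,interpolation=cv2.INTER_CUBIC)
cv2.imwrite("pics/c2.png",cv2.cvtColor(np.hstack([c1,c2]),cv2.COLOR_RGB2BGR))
E
```

```text
[0.55608901 0.0371598 ] 94.83003421295284
6.8333 [0.55622951 0.03622355 0.14510926] [1.79988003e+02 6.80765638e-03 9.47415203e+01] [ 0.50226269  0.15450056 -3.66024934]
```

View pics/c2.png

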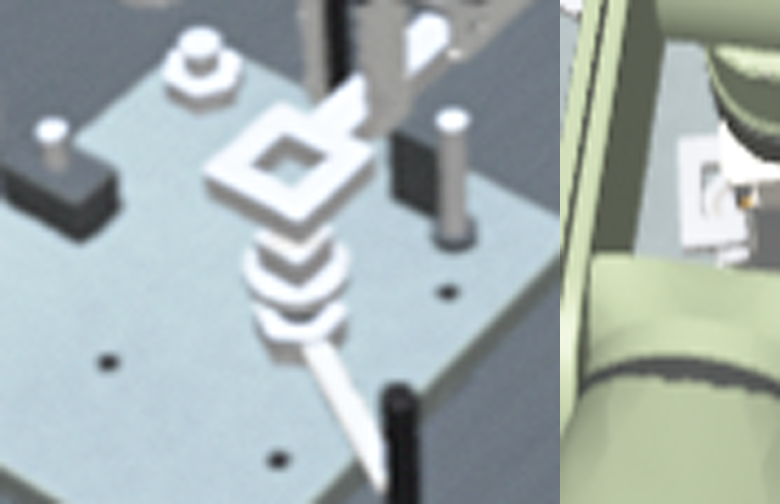

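The side crop shows the key head level above the screw: corners at crop px (206,172), (282,104), (374,158) and (297,217). The shoulder spans crop columns 243..351 around row 262. I'll compare these with the projected model.

```bash
python3 - <<'E'
from h import *
q=[];
for i in range(8): q.append(robot.read_tcp_pos())
tc=np.mean(q,0);print("tcp",tc,np.std(q,0),robot.read_ee_rot()[2],robot.read_time_s())
C=lambda P:np.round((w2p("side",P)+.45-[225,150])*5.6-.5,0).tolist()
U=lambda c:(np.array(c)+.5)/5.6-.45+[225,150]
z=tc[2]-.003+.016
obs=[(206,172),(282,104),(374,158),(297,217)]
W=p2w("side",[U(c) for c in obs],z);print(W.round(4).tolist(),"sides",[round(np.linalg.norm(W[i]-W[i-1]),4) for i in range(4)],"centre",W.mean(0))
print("yaw by edges",np.degrees([np.arctan2(*(W[2]-W[1])[[1,0]]),np.arctan2(*(W[3]-W[0])[[1,0]])]))
yk=np.radians(robot.read_ee_rot()[2]-180);print("kin",tc[:2]-.045*np.array([np.cos(yk),np.sin(yk)]))
P=np.array([.5523,.0820]);th=np.linspace(0,2*np.pi,73)
E=np.array(C([[P[0]+.022*np.cos(t),P[1]+.022*np.sin(t),.095] for t in th]))
print("shoulder pred u",E[:,0].min(),E[:,0].max(),"v",E[:,1].min(),E[:,1].max(),"centre",C([[*P,.095]]))
R=Ro.from_euler('z',.0843).as_matrix()
print("sq corner",C([R@[x,y,z]+[*P,0] for z in(.095,.113) for x,y in((-.012,.012),(-.012,-.012),(.012,.012))]),"pin",C([R@[-.0165,-.09,.12]+[*P,0]]))
# gray profiles across shoulder and pin
g=np.load("s2.npy").min(2)
print(g[188:208,264:292])
E
```

```text
tcp [0.55614123 0.03675906 0.14504269] [0. 0. 0.] 94.79209288727105 6.9833
[[0.573, 0.1106, 0.158], [0.5776, 0.0609, 0.158], [0.5262, 0.0602, 0.158], [0.5267, 0.1055, 0.158]] sides [np.float64(0.0466), np.float64(0.05), np.float64(0.0514), np.float64(0.0454)] centre [0.55087006 0.08430417 0.15804269]
yaw by edges [-179.20567933 -173.7131123 ]
kin [0.55238191 0.08160176]
shoulder pred u 248.0 351.0 v 228.0 302.0 centre [[300.0, 265.0]]
sq corner [[304.0, 293.0], [339.0, 260.0], [260.0, 269.0], [302.0, 263.0], [337.0, 230.0], [257.0, 240.0]] pin [[455.0, 119.0]]
[[196 193 187 176 156 144 139 134 133 139 150 181 222 243 244 221 169 145
  139 143 157 177 186 191 191 190 190 189]
 [197 195 194 192 184 173 158 144 138 134 131 141 156 181 185 164 144 139
  150 168 179 188 190 188 189 188 188 187]
 [195 195 193 195 192 190 184 179 167 149 136 134 136 139 143 141 139 154
  191 214 202 190 187 188 188 187 189 188]
 [195 195 196 196 193 194 207 225 224 197 166 150 138 135 138 142 154 191
  229 229 202 189 186 190 186 189 186 187]
 [195 195 196 193 193 195 212 235 242 235 226 200 175 149 141 159
[... 1107 characters left out ...]
194 194 193 194 189 170 163 195 233 246 250 251 251 246 245 247 249 246
  237 207 166 156 174 188 193 193 194 192]
 [192 190 194 195 192 183 171 168 173 188 213 231 239 240 239 233 216 196
  177 164 169 185 192 191 192 191 190 190]
 [190 192 194 193 193 197 208 203 177 156 157 168 179 186 189 180 162 149
  152 193 229 234 217 196 193 193 190 190]
 [193 194 195 195 195 193 210 231 233 212 169 138 139 145 145 143 137 141
  178 232 250 248 227 198 191 191 192 188]
 [192 195 195 193 192 188 185 228 248 247 218 154 115 109 108 100 117 166
  230 249 251 236 204 185 189 192 191 191]
 [195 195 195 194 194 190 171 198 241 252 248 227 179 149 142 149 181 229
  249 250 237 200 170 179 191 191 193 192]]
```

```bash
cat > f2.py <<'E'
from h import *
ROI=(255,160,296,196);S=6
def render(x,y,yaw,pitch,zt):
    # zt: height of grip axis midplane top face; pitch about key y, pivot 45 mm along the handle
    u0,v0,u1,v1=ROI;R=Ro.from_euler('zy',[yaw,pitch]).as_matrix();c=Ro.from_euler('z',yaw).apply([.045,0,0])
    def pr(pts):
        X=np.array(pts)-[.045,0,.016]
        return np.round(((w2p("side",X@R.T+c+[x,y,zt])+.5-[u0,v0])*S-.5)*16).astype(np.int32)
    m=np.full(((v1-v0)*S,(u1-u0)*S),190,np.uint8);w=np.zeros_like(m)
    b=boxes()[0]
    cv2.fillConvexPoly(m,cv2.convexHull(pr(b)),150,shift=4)
    t=lambda h:pr([[s*h,q*h,.016] for s,q in((-1,-1),(1,-1),(1,1),(-1,1))])
    cv2.fillConvexPoly(w,cv2.convexHull(pr(b*[1.12,1.12,1.])),255,shift=4)
    cv2.fillConvexPoly(m,t(.025),240,shift=4);cv2.fillConvexPoly(w,t(.0135),0,shift=4)
    # handle side and screw side out of account
    cv2.fillConvexPoly(w,pr([[.024,-.03,.016],[.06,-.03,.016],[.06,.03,.016],[.024,.03,.016]]),0,shift=4)
    f=lambda a:cv2.resize(a,(u1-u0,v1-v0),interpolation=cv2.INTER_AREA).astype(float)
    return f(m),f(w)/255
if __name__=="__main__":
    g=np.load("s2.npy").min(2)[160:196,255:296].astype(float)
    yaw=np.radians(94.79-180);zt=.14504-.003+.016
    def cost(p,fz):
        m,w=render(p[0],p[1],yaw,p[2] if len(p)>2 else 0,zt)
        return (w*np.minimum(abs(m-g),60)**2).sum()/w.sum()
    for x0 in([.5524,.0816],[.5524,.0816,0.]):
        d=np.diag([.004,.004,.06][:len(x0)])
        o=minimize(cost,x0,(0,),method="Nelder-Mead",options=dict(initial_simplex=np.array([x0]+[np.array(x0)+e for e in d]),xatol=1e-5));print(o.x,o.fun,cost(x0,0))
    # shoulder: bright disc z=.095 with head box shading, original picture
    g0=cv2.imread("pics/side0.png").min(2).astype(float)
    R=Ro.from_euler('z',.0843).as_matrix();u0,v0,u1,v1=262,180,294,206
    def sc(p):
        P=np.array([p[0],p[1],0]);th=np.linspace(0,2*np.pi,60)
        pr=lambda X:np.round(((w2p("side",X)+.5-[u0,v0])*S-.5)*16).astype(np.int32)
        m=np.full(((v1-v0)*S,(u1-u0)*S),190,np.uint8);w=np.zeros_like(m)
        circ=lambda r,z:np.c_[r*np.cos(th),r*np.sin(th),th*0+z]+P
        cv2.fillConvexPoly(w,cv2.convexHull(pr(circ(.026,.095))),255,shift=4)
        cv2.fillConvexPoly(m,cv2.convexHull(pr(np.r_[circ(.022,.095),circ(.022,.085)])),150,shift=4)
        cv2.fillConvexPoly(m,cv2.convexHull(pr(circ(.022,.095))),245,shift=4)
        q=np.array([[a,b,z] for a in(-.012,.012) for b in(-.012,.012) for z in(.095,.113)])
        cv2.fillConvexPoly(m,cv2.convexHull(pr(q@R.T+P)),140,shift=4)
        tp=np.array([[a*.016,b*.016,z] for a,b in((-1,-1),(1,-1),(1,1),(-1,1)) for z in (.113,.125)])
        cv2.fillConvexPoly(w,cv2.convexHull(pr(tp@R.T+P)),0,shift=4)
        f=lambda a:cv2.resize(a,(u1-u0,v1-v0),interpolation=cv2.INTER_AREA).astype(float)
        m,w=f(m),f(w)/255;return (w*np.minimum(abs(m-g0[v0:v1,u0:u1]),60)**2).sum()/w.sum()
    x0=np.array([.5523,.082]);o=minimize(sc,x0,method="Nelder-Mead",options=dict(initial_simplex=np.array([x0,x0+[.004,0],x0+[0,.004]]),xatol=1e-5));print("screw side",o.x,o.fun)
E
python3 f2.py
```

```text
[0.55219431 0.08369146] 228.39979091867252 374.7853221761649
[ 0.55249653  0.08330176 -0.0263702 ] 214.6034969990352 374.7853221761649
screw side [0.5545535  0.08248632] 174.7844038715354
```

```bash
python3 - <<'E'
from h import *
c=np.array([.5581,.0362]);
robot.move_straight([*c,.126],max_speed=.08);robot.dwell(.2)
f0=robot.read_wrist_force();m0=robot.read_moment();print(f0,m0)
z=.126
while z>.1165:
    z-=.0015;robot.move_straight([*c,z],max_speed=.04);robot.dwell(.1)
    f=robot.read_wrist_force()-f0;m=robot.read_moment()-m0
    print(round(z,4),np.round(f,1),np.round(m,2),np.round(robot.read_tcp_pos(),4))
    if abs(f[2])>8 or np.hypot(*f[:2])>10: break
print(robot.read_time_s())
E
```

```text
[-1.20088755  0.88372212 -4.32863978] [-0.10438807 -0.1083887  -0.02452584]
0.1245 [ 1.9 -1.2  0.4] [0.09 0.02 0.  ] [0.5581 0.0362 0.1246]
0.123 [ 0.6 -1.1  0.2] [ 0.04  0.07 -0.05] [0.5581 0.0362 0.123 ]
0.1215 [ 0.1 -0.4  0. ] [0.07 0.04 0.04] [0.5581 0.0362 0.1215]
0.12 [ 1.5 -1.6  0.5] [-0.    0.    0.05] [0.5581 0.0362 0.12  ]
0.1185 [ 1.3 -0.6  0.7] [-0.05  0.05 -0.01] [0.5581 0.0362 0.1185]
0.117 [ 0.8 -0.3 -0.1] [-0.    0.05  0.02] [0.5581 0.0362 0.117 ]
0.1155 [ 1.2 -0.2 -0.6] [0.03 0.05 0.07] [0.5581 0.0362 0.1155]
10.025
```

```bash
python3 - <<'E'
from h import *
c=np.array([.5581,.0362]);
f0=robot.read_wrist_force();m0=robot.read_moment()
z=.1155
while z>.0985:
    z-=.0015;robot.move_straight([*c,z],max_speed=.04);robot.dwell(.1)
    f=robot.read_wrist_force()-f0;m=robot.read_moment()-m0
    print(round(z,4),np.round(f,1),np.round(m,2),np.round(robot.read_tcp_pos(),4))
    if abs(f[2])>8 or np.hypot(*f[:2])>12: break
print(robot.read_time_s())
E
```

```text
0.114 [ 0.1 -0.1  0.5] [-0.03 -0.03 -0.05] [0.5581 0.0362 0.114 ]
0.1125 [ 0.7 -0.6  1.7] [-0.02 -0.03 -0.06] [0.5581 0.0362 0.1125]
0.111 [-0.2 -0.5  1.1] [-0.04 -0.06  0.01] [0.5581 0.0362 0.111 ]
0.1095 [-0.6 -0.3  1. ] [ 0.02 -0.02 -0.05] [0.5581 0.0362 0.1095]
0.108 [-0.1 -0.5  0.7] [-0.05 -0.02 -0.02] [0.5581 0.0362 0.108 ]
0.1065 [-0.  -1.3  1.7] [-0.03 -0.05 -0.08] [0.5581 0.0362 0.1065]
0.105 [-0.4 -1.3  2.1] [-0.08 -0.01 -0.06] [0.5581 0.0362 0.105 ]
0.1035 [ 0.5 -0.8 -0. ] [ 0.01 -0.1  -0.05] [0.5581 0.0362 0.1035]
0.102 [ 0.5 -1.1  1.8] [-0.07 -0.06 -0.06] [0.5581 0.0362 0.102 ]
0.1005 [-0.  -0.5  0.4] [ 0.02 -0.01  0.  ] [0.5581 0.0362 0.1005]
0.099 [ 0.9 -0.3  1.2] [ 0.   -0.04 -0.1 ] [0.5581 0.0362 0.099 ]
0.0975 [-2.1 -0.7  6.3] [ 0.03  0.19 -0.04] [0.5585 0.0362 0.0981]
14.225
```

The key went down freely and met the shoulder at TCP z = 0.098, as predicted. Next I release it, rise and look.

```bash
python3 - <<'E'
from h import *
robot.move_gripper(.045);robot.dwell(.1);print(robot.read_width(),robot.read_wrist_force())
robot.move_straight([.5581,.0362,.2])
S=np.array([.5543,.0811]);th=2.699
for t in(th,th-.7,th-1.4):
    for o in(0,180):
        y=np.degrees(t)+o;y=(y+180)%360-180
        print(round(t,2),y,robot.ik([*(S+.115*np.array([np.cos(t),np.sin(t)])),.08],[180,0,y]))
crop("side","pics/s3.png",200,110,340,240,4.5)
np.save("t3",robot.snapshot("top"));print(robot.read_time_s(),robot.read_qpos())
E
```

```text
0.044828962893165646 [ 0.60008098  0.04811354 -0.35508151]
2.7 154.64130890580918 [  5.54791861   7.50878747 109.67737925   0.          62.81383328
 -59.09339029]
2.7 -25.358691094190817 [ 5.54791861e+00  7.50878747e+00  1.09677379e+02 -2.54444375e-14
  6.28138333e+01  1.20906610e+02]
2.0 114.53426324665156 [ 10.94094418  15.50699292  99.89330947   0.          64.59969761
 -13.59331906]
2.0 -65.46573675334844 None
1.3 74.42721758749394 [ 1.01079840e+01  2.37969112e+01  8.85760625e+01 -2.54444375e-14
  6.76270263e+01  2.56807664e+01]
1.3 -105.57278241250606 [  10.10798396   23.79691119   88.57606254    0.           67.62702627
 -154.31923363]
15.875 [-5.15873479e+00  1.02700508e+01  9.10459443e+01 -5.54686958e-04
  7.88700275e+01 -9.98667392e+00]
```

View pics/s3.png

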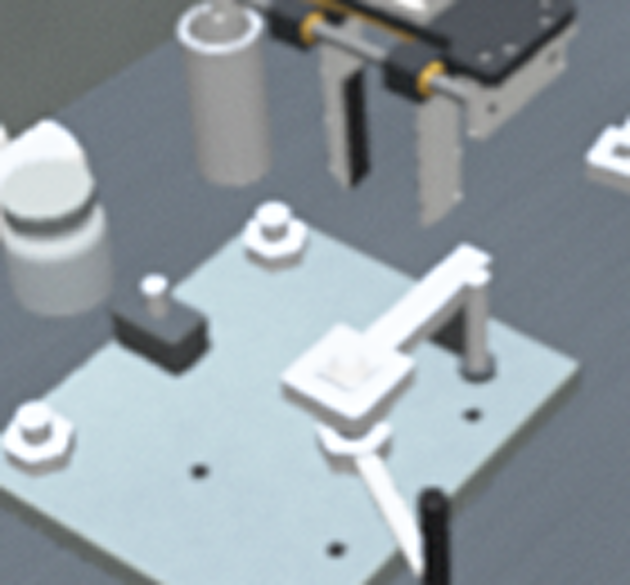

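The picture shows the key flat on the shoulder with the square head in its hole. The handle (to crop (475,260)) lies beyond the pin (475,285..370). The grip top is at (432,497), unchanged. Now the lever.

```bash
cat > lev.py <<'E'
from h import *
S=np.array([.5543,.0811]);Z=.082
def pose(t): return [*(S+.115*np.array([np.cos(t),np.sin(t)])),Z],[180,0,np.degrees(t)]
def go(t,v=.05):
    p,o=pose(t);robot.move_straight(p,o,max_speed=v)
def ft(t,n=5):
    q=[]
    for _ in range(n): robot.dwell(.02);q.append(robot.read_wrist_force())
    f=np.mean(q,0);c,s=np.cos(t),np.sin(t)
    return -(f[0]*s-f[1]*c),f[0]*c+f[1]*s,f[2]   # push clockwise, radial, z
E
python3 - <<'E'
from lev import *
t=2.699;p,o=pose(t)
robot.move_gripper(.028);robot.move_to([p[0],p[1],.2],o);robot.dwell(.2);print(robot.read_time_s(),ft(t,8))
robot.move_straight([p[0],p[1],.126],max_speed=.1);print(ft(t))
robot.move_straight(p,max_speed=.1);print(ft(t));
try: go(t-.05);print(ft(t-.05))
except Exception as e: print(repr(e))
for k in range(2,10):
    try: go(t-.05*k,.06)
    except Exception as e: print(repr(e));break
    print(k,np.round(ft(t-.05*k,3),1))
print(robot.read_time_s())
crop("side","pics/s4.png",200,110,340,240,4.5)
E
```

```text
17.4 (np.float64(0.09974651433922015), np.float64(0.21803252878588544), np.float64(0.0019460146392315525))
(np.float64(-0.13097825649921682), np.float64(0.018301755120217915), np.float64(0.24869909810804192))
(np.float64(0.05286068556144999), np.float64(-0.5880466909475012), np.float64(-0.08965212673779314))
(np.float64(0.13181285287991348), np.float64(0.2584568960788823), np.float64(0.14664516183205495))
2 [-0.4  0.4  0. ]
3 [0.2 0.2 0.2]
4 [-0.4 -0.1 -0.5]
5 [ 0.3 -1.1  0.1]
6 [ 0.4  0.3 -0.4]
7 [-0.2  0.   0.1]
8 [ 0.1 -0.5 -0.2]
9 [ 0.4 -0.3  0.2]
21.9333
```

View pics/s4.png

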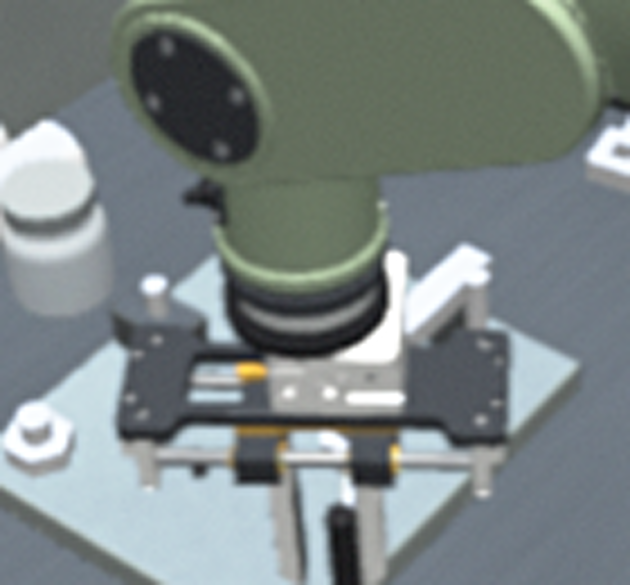

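The black grip sits between the fingers and follows. I continue in fine steps, feeling for the seat.

```bash
python3 - <<'E'
from lev import *
t=2.699-.45;t0=t;L=[]
while t>.75:
    t-=.012;go(t,.06);f=ft(t,2);L.append(f[0])
    if f[0]>2.2:
        f=ft(t,6)
        if f[0]>2.2: break
print("t",t,"n",len(L),"base",np.mean(L[:-2]),np.round(L[-6:],1),np.round(f,1),robot.read_time_s());print(robot.read_tcp_pos())
np.save("t",t)
E
```

```text
t 1.3489999999999989 n 75 base 0.2825926959645968 [ 0.3 -0.1  0.6  0.6  1.1  3.6] [ 3.9 -0.   1.4] 43.3333
[0.57881962 0.19345137 0.08177131]
```

```bash
python3 - <<'E'
from lev import *
t=float(np.load("t.npy"));L=[];F=0
while robot.read_time_s()<60:
    s=.012 if F<5.2 else .008 if F<8.5 else .0035
    t-=s;go(t,.06);F=ft(t,2 if F<9 else 4)[0];L.append((round(t,4),round(F,1)))
    if F>11.3:
        F=ft(t,6)[0];L.append((round(t,4),round(F,1)))
        if F>11.5: break
print(L,robot.read_time_s());np.save("t",t)
E
```

```text
[(1.337, np.float64(4.4)), (1.325, np.float64(4.5)), (1.313, np.float64(4.5)), (1.301, np.float64(4.4)), (1.289, np.float64(3.9)), (1.277, np.float64(4.1)), (1.265, np.float64(4.0)), (1.253, np.float64(4.9)), (1.241, np.float64(6.2)), (1.233, np.float64(7.2)), (1.225, np.float64(8.2)), (1.217, np.float64(8.0)), (1.209, np.float64(9.2)), (1.2055, np.float64(9.1)), (1.202, np.float64(10.4)), (1.1985, np.float64(10.2)), (1.195, np.float64(10.6)), (1.1915, np.float64(10.7)), (1.188, np.float64(10.7)), (1.1845, np.float64(11.2)), (1.181, np.float64(11.6)), (1.181, np.float64(11.7))] 49.65
```

```bash
python3 - <<'E'
from lev import *
t=float(np.load("t.npy"))+.062;go(t,.05);robot.dwell(.2);print(ft(t))
p,o=pose(t);robot.move_straight([p[0],p[1],.2],max_speed=.1);print(robot.read_time_s())
crop("side","pics/s5.png",200,110,340,240,4.5)
E
```

```text
(np.float64(0.6873559917166849), np.float64(0.6182524022391616), np.float64(0.3623170575797045))
51.5583
```

View pics/s5.png

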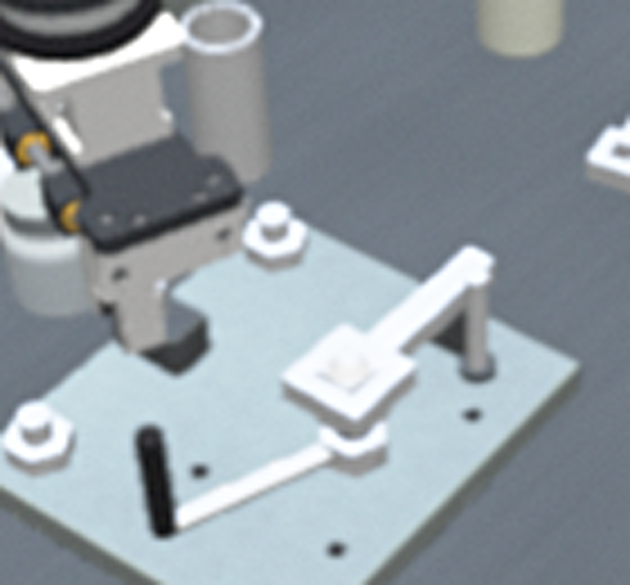

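The key is still flat on the screw with its handle against the pin. The lever has swung round (grip at (150,435)) and the gripper is clear, so I hand the job in.

```bash
python3 -c "
from rig import robot
print(robot.close_job())"
```

```text
the job is handed in; nothing more can be done
None
```

I handed the job in at about 52 s: the key is seated on the screw with its handle against the pin and let go, and the jam nut is pulled up to about 1.35 N m (11.7 N felt at the grip); no verdict was returned.

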